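# Seat the stage plate of the stereo microscope and turn the stage clips over it

## Robot

A 6-joint arm with a two-finger parallel gripper is mounted at the origin on the work surface. World frame = base frame: x ahead of the robot, y to its left, z up, the work surface at z = 0. Lengths are in mm, angles in rad, forces in N, time in s.
With the tool pointing down it reaches from about 375 to 975 mm from the base axis. Payload 3.8 kg.
Tool frame: the origin (TCP) lies midway between the tips of the shut fingers; the grasp point (between the pads) lies 19 mm behind it; z points along the fingers, y is the direction in which the jaws open and shut (so a half turn about z gives the same grasp; the last joint's range is limited). The gripper opens to 88 mm and grips with 3 to 60 N. Pads are 18 mm wide; open, the fingers measure 123 mm over their backs; the gripper's body (75 mm by 187 mm) begins 45 mm behind the grasp point.
Start: joints at [1.212, 0.264, 1.604, -0, 1.274, -0.037], TCP at [213.483, 640.346, 238.706] pointing down, gripper open.
Joint ranges: [-2.63, 2.63], [-0.94, 2.18], [0.31, 2.57], [-1.31, 4.45], [0, 2.66], [-2.55, 2.55]. Speed limits (rad/s): [2.57, 2.57, 3.14, 3.14, 3.14, 3.14].

## Interface

Orientations are given as a rotation vector (axis times angle).
In Python, from plant import bot, vision gives the robot as it stands.
- The arm moves only by the shell command python3 -m crank 'ROWS' [FORCE]. ROWS is JSON, a list that holds one entry, the list of rows, each a list of 5 numbers: the shift along the world's x, y, z in m, then the turn about the world's z in rad, then the closure, from -1 (fully open) to 1 (shut). A call has 1 to 8 rows; each row is the pose to reach, as a shift and turn from the pose commanded when the call began; what a row does not reach only later rows make up. A row lasts 1/8 s, in which the tool goes at most 62.5 mm and 10.7 degrees, less where a joint would pass 70% of its speed; a pose out of reach is approached as far as the arm can. A call with a gripper value outside its range is refused whole. The fingers move at their own pace and stop on an object; FORCE is the grip in N (left out, the last holds). Time passes only in rows, so rows that repeat a pose let the fingers close. It gives the time, the measured TCP pose, the force and the opening at its end, in the units of the state.
- bot.state(): the state, without advancing time (a new reading comes with each control period).
- vision.capture(name): name is "scene" or "top"; returns (picture, depth): 480x640x3 uint8, red, green, blue; 480x640 float32, mm along the optical axis (not along the pixel's ray), 0 where there is no reading.
- vision.camera_model(name): a dict with "camera_matrix" (3x3 intrinsics, pixels), "rvec" (rotation vector, rad) and "tvec" (3), from world to camera coordinates, as OpenCV has them. Camera axes: x right, y down, z forward; pixel columns grow to the right and rows downward; lengths in mm; the calibration is good to about 2 mm. A picture is of the moment at which its call begins. camera_model takes no time and is no camera call.
- bot.close_job(): hands the job in, once; it reports no verdict.
The state is a dict: "time_s": time; "q": joint angles; "dq": joint speeds; "joint_efforts": joint torques, N m; "position": TCP position; "tcp_rot": TCP orientation; "wrist_force": force on the tool from outside, world axes, zero at the start; "wrist_torque": the same for the moment, N m; "gripper_width": finger opening in mm.
Only numpy, scipy, OpenCV 4.12 (cv2) and the standard library are available. Lean on these libraries where they do the work, as an engineer would, in place of code of your own. Each camera call takes 0.05 s, during which the arm holds its last target.

## Task

Get the microscope stage ready for looking at biopsy cores: with the fingertips, push the loose round stage plate across the base until it drops into its round recess and lies flush. Then turn both stage clips in by their tabs, so that each tab is well in over the plate. Never lift the plate, treat it gently (it is glass), and leave the jar, the gel bottle and the biopsy device as they are.

Things in the scene. Friction and masses are not known exactly. Their poses are not given: they have to be found in the camera images.
- stand: fixed stereo microscope stand: flat grey base 280 x 200 x 24 mm (x, y, high); origin on the table under its centre. Front edge (x = -140 mm) towards the robot. A 32 mm pole, 260 mm high, at x = +115, y = 0 carries the white head, swung aside past the rear left corner, 110 mm from the pole, its eyepieces up to 220 mm above the table. The base top is flat and free but for recess, clips and pole
- recess (a point): centre of the floor of the round recess in the top of the base, 45 mm in front of the centre of the base; recess 97.5 mm in diameter, 6 mm deep, black floor; its floor lies 18 mm above the table; axes as the stand's
- plate: loose round glass stage plate, 95 mm in diameter, 6 mm thick, about 100 g, white on top, black beneath; origin at the centre of its underside. Starts flat on the base in front of the recess, partly over it and partly past the base's front edge. Slides easily, stays level until nearly over the recess, then drops in, its top flush with the base
- clip_left (a joint): left (+y) steel stage clip: angle (rad) about its upright pivot. 0: points straight to the stand's front; positive: tab turned inwards over the recess; negative: outwards. Range -0.6 to 1.0, light friction (0.3 N at the tab), stays where left. Starts outwards, clear of the plate's way. The tab is over the seated plate's rim at about 0.36 and well in from 0.6
- clip_right (a joint): right (-y) stage clip, the mirror image of the left: again positive is inwards
- left_pivot (a point): pivot of the left clip, at the height of the top of the base: 60 mm behind and 72 mm to the left (+y) of the recess centre in the stand's axes. Steel stud 15 mm in diameter, 9 mm high
- right_pivot (a point): pivot of the right clip, 60 mm behind and 72 mm to the right (-y) of the recess centre
- left_tab (a point): middle of the turned-up tab at the free end of the left clip, 70 mm from the pivot, 9 mm above the base top. Tab: upright plate 12 mm wide across the clip, 2.5 mm thick, 2 to 15 mm above the base top. The clip's leaf is 10 mm wide, 2 to 3.5 mm above the base top (it passes over a seated plate, but not over one that stands proud)
- right_tab (a point): the same point of the right clip
- jar: bystander: clear specimen jar with an orange lid, 42 mm in diameter, 62 mm high, stands left of the front of the base; origin at the centre of its underside
- gel: bystander: pale blue gel bottle with a white label and conical nozzle, 58 mm in diameter, 180 mm high, stands left of the base; origin at the centre of its underside
- biopsy: bystander: white and green biopsy device lying right of the base's front half, body 135 x 40 x 22 mm along its x, sheathed needle 110 mm longer on its +x end; origin on the table under the middle of its body
Not all that is in view belongs to the job. What is meant by the plate is not blue, brown or yellow, and is the smaller of those in its own colour.

How it is judged (in metres and radians):
On the way, in this order (a step that is already met when the one before it is completed fails the run):
1. the stage plate has dropped into its recess and lies flush (horizontal distance between plate and recess below 0.004 m and z of plate in the frame of recess below 0.0015 m and angle between plate's own z axis and vertical below 0.03 rad), for 0.2 s.
2. both clips are turned in over the plate (value of joint each of clip_left, clip_right above 0.5 rad), for 0.2 s.
At the end, for the whole second after the job is handed in: the plate lies at rest on the recess floor (centre within 4 mm sideways and 1.5 mm in height, tilt under 0.03 rad) and both clips stand at more than 0.5 rad, which puts the tabs at least 10 mm in from the plate's rim; jar, gel bottle and biopsy device are where they were (all of step 1 and all of step 2 and linear speed of plate below 0.01 m/s); the robot touches nothing.
It fails at once if the plate is lifted: its centre more than 12 mm above the base top (z of plate in the frame of recess above 0.018 m).
It fails at once if the glass plate is pressed harder than 40 N (contact force between plate and the fingers above 40 N).
It fails at once if the jar is moved by 15 mm or tipped (distance of jar from where it was at the start of the episode above 0.015 m or angle between jar's own z axis and vertical above 0.3 rad).
It fails at once if the gel bottle is moved by 15 mm or tipped (distance of gel from where it was at the start of the episode above 0.015 m or angle between gel's own z axis and vertical above 0.3 rad).
It fails at once if the biopsy device is moved by 15 mm (distance of biopsy from where it was at the start of the episode above 0.015 m).
It also fails if it takes over 58 s, if anything falls off the work surface, if the arm or the gripper's body presses on something with over 40 N, if the wrist force passes 120 N, or if a joint passes its speed limit or range.

## Working session

There is one attempt and no reset: what is moved stays moved. The work goes in short steps, Python scripts to look and compute and a shell command to move; the robot and the scene stay as the last step left them, time stands still between calls to the robot, and variables do not carry over. Pictures are saved under pics/ and viewed, and the job is handed in when it is done.

```bash
ls; mkdir -p pics; cat > h.py <<'E'
import numpy as np,cv2
from plant import bot,vision
def cap(n,f=None):
    p,d=vision.capture(n)
    if f: cv2.imwrite('pics/'+f,cv2.cvtColor(p,cv2.COLOR_RGB2BGR))
    np.savez('last_'+n+'.npz',p=p,d=d)
    return p,d
def load(n):
    z=np.load('last_'+n+'.npz'); return z['p'],z['d']
def cam(n):
    m=vision.camera_model(n); K=np.array(m['camera_matrix'],float); R=cv2.Rodrigues(np.array(m['rvec'],float))[0]; t=np.array(m['tvec'],float).ravel(); return K,R,t
def ray(n,uv,z):
    K,R,t=cam(n); uv=np.atleast_2d(np.array(uv,float)); c=-R.T@t
    d=(R.T@np.linalg.inv(K)@np.c_[uv,np.ones(len(uv))].T).T
    return c+d*((z-c[2])/d[:,2])[:,None]
def dep(n,uv,d):
    K,R,t=cam(n); uv=np.atleast_2d(np.array(uv,float)); zz=d[uv[:,1].astype(int),uv[:,0].astype(int)]
    P=(np.linalg.inv(K)@np.c_[uv,np.ones(len(uv))].T)*zz
    return (R.T@(P-t[:,None])).T
def proj(n,P):
    m=vision.camera_model(n)
    return cv2.projectPoints(np.array(P,float).reshape(-1,1,3),np.array(m['rvec'],float),np.array(m['tvec'],float),np.array(m['camera_matrix'],float),None)[0].reshape(-1,2)
E
python3 - <<'E'
from h import *
s=bot.state(); print(s)
for n in('scene','top'):
    cap(n,n+'0.png'); K,R,t=cam(n); print(n,K.tolist(),(-R.T@t).round(),R.round(2).tolist())
E
```

```text
pics
{'time_s': 0.0, 'q': array([ 1.21209688e+00,  2.64726907e-01,  1.60534820e+00, -4.45234365e-05,
        1.27369696e+00, -3.69236166e-02]), 'dq': array([ 0.00117459,  0.00091345, -0.00023872, -0.0010415 ,  0.00198511,
       -0.00086957]), 'joint_efforts': array([-7.78989252e-04, -5.02107811e+01, -3.56873202e+01,  7.27737509e-02,
        2.95290502e-02, -2.10170479e-04]), 'position': array([213.25453208, 639.6894014 , 237.41961933]), 'tcp_rot': array([-0.50318406, -3.10064026,  0.00336939]), 'wrist_force': array([0.26302169, 0.15119776, 0.27715587]), 'wrist_torque': array([ 0.01148678, -0.05810802,  0.01058204]), 'gripper_width': 88.28072408881125}
scene [[476.1533133009199, 0.0, 318.31263351698556], [0.0, 476.1533133009199, 234.47018660343255], [0.0, 0.0, 1.0]] [1061. -209.  894.] [[0.38, 0.93, -0.01], [0.76, -0.32, -0.56], [-0.52, 0.21, -0.83]]
top [[470.7286450981521, 0.0, 324.276082430169], [0.0, 470.7286450981521, 236.76376616645578], [0.0, 0.0, 1.0]] [ 310.   -8. 1123.] [[0.06, -1.0, -0.01], [-0.98, -0.06, -0.2], [0.2, 0.02, -0.98]]
```

View pics/scene0.png

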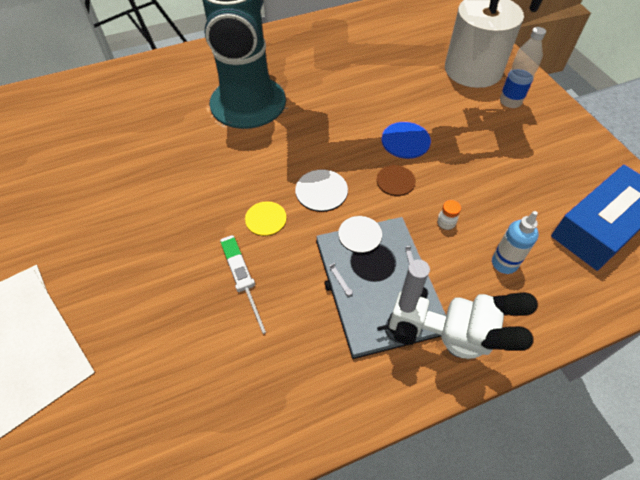

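View pics/top0.png

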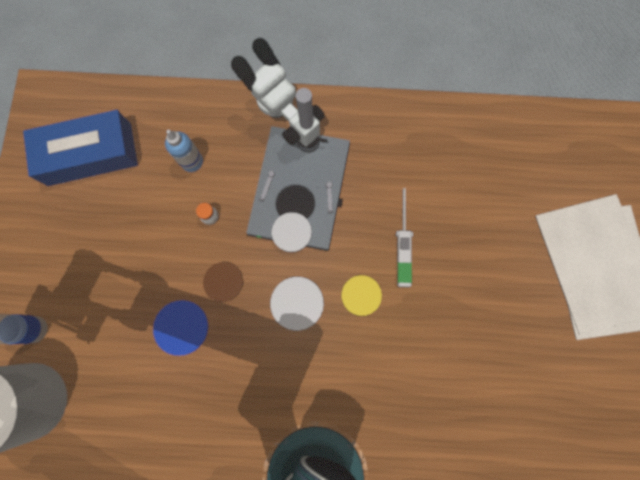

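Top view: the disc candidates are white on the base (291,232), larger white on the table (297,303), yellow (362,296), brown (223,281) and blue (181,327). The one I want is the smaller white at (291,232). In the scene view it is at (360,234). I'll check it and measure.

```bash
cat > m.py <<'E'
from h import *
import sys
def measure(n,plot=None):
    p,d=load(n); hsv=cv2.cvtColor(p,cv2.COLOR_RGB2HSV)
    # base: grey-blue, z~24
    yy,xx=np.mgrid[0:480,0:640]; uv=np.c_[xx.ravel(),yy.ravel()]
    W=dep(n,uv,d).reshape(480,640,3)
    roi=(np.abs(W[...,0]-620)<260)&(np.abs(W[...,1]-20)<220)
    out={}
    S,V=hsv[...,1],hsv[...,2]
    def big(m):
        m=m.astype(np.uint8); c,_=cv2.findContours(m,cv2.RETR_EXTERNAL,cv2.CHAIN_APPROX_NONE); return sorted(c,key=cv2.contourArea)[::-1]
    white=roi&(S<40)&(V>150)&(W[...,2]>15)&(W[...,2]<45)
    for c in big(white)[:3]:
        (e,ax,an)=cv2.fitEllipse(c) if len(c)>5 else ((0,0),(0,0),0)
        w=ray(n,c[:,0],30); cc,r=cv2.minEnclosingCircle(w[:,:2].astype(np.float32)); print(n,'white',np.round(e,1),np.round(ax,1),'world',ray(n,e,30).round(1),'r',round(r,1),'area',cv2.contourArea(c), 'depth z', np.median(W[white][:,2]).round(1))
    base=roi&(W[...,2]>12)&(W[...,2]<34)
    for c in big(base)[:1]:
        hull=cv2.convexHull(c); w=ray(n,hull[:,0],24)[:,:2].astype(np.float32); print(n,'base rect',cv2.minAreaRect(w)); 
    blk=roi&(V<40)&(W[...,2]<40)
    for c in big(blk)[:2]:
        e=cv2.minEnclosingCircle(c)[0]; print(n,'black',np.round(e,1),'w24',ray(n,e,24).round(1),cv2.contourArea(c))
    return W
if __name__=='__main__':
    for n in('scene','top'): measure(n)
E
python3 m.py
python3 - <<'E'
from h import *
a=load('scene')[0][190:370,290:470]; b=load('top')[0][120:260,230:370]
a=cv2.resize(a,(400,400),interpolation=cv2.INTER_CUBIC); b=cv2.resize(b,(400,400),interpolation=cv2.INTER_CUBIC)
cv2.imwrite('pics/crop0.png',cv2.cvtColor(np.hstack([a,b]),cv2.COLOR_RGB2BGR))
E
```

```text
scene white [367.4 273.6] [ 89.8 137.5] world [[642.9  63.1  30. ]] r 168.8 area 8302.5 depth z 25.1
scene white [240.  272.2] [16.9 39.6] world [[ 537.8 -180.7   30. ]] r 41.1 area 456.5 depth z 25.1
scene white [433.6 301.3] [12.2 42. ] world [[750.8 157.8  30. ]] r 43.8 area 287.5 depth z 25.1
scene base rect ((648.7213134765625, 77.69203186035156), (214.11407470703125, 312.8655090332031), 82.35326385498047)
scene black [372.5 261.5] w24 [[617.4  87.7  24. ]] 1014.5
scene black [329.3 285.1] w24 [[634.3 -19.2  24. ]] 30.0
top white [291.1 231.7] [37.8 39.3] world [[543.3  91.1  30. ]] r 47.9 area 1166.5 depth z 28.0
top white [404.4 245.8] [12.8 38.3] world [[ 525.1 -178.7   30. ]] r 39.4 area 212.0 depth z 28.0
top white [329.1 198.2] [ 2.1 18.2] world [[631.1   5.6  30. ]] r 23.8 area 22.5 depth z 28.0
top base rect ((648.727294921875, 77.12750244140625), (211.74819946289062, 304.0539855957031), 82.33024597167969)
```

View pics/crop0.png

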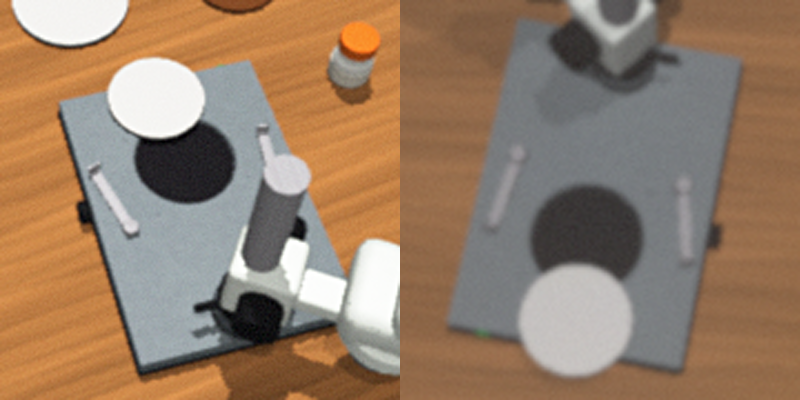

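The crop shows the smaller white plate overlapping the black recess and the base's front edge, with both clips turned outwards. Next I'll get the exact pose of the base, recess and clips.

```bash
python3 - <<'E'
from h import *
from scipy.optimize import least_squares
for n in('scene','top'):
    p,d=load(n); hsv=cv2.cvtColor(p,cv2.COLOR_RGB2HSV); H,S,V=[hsv[...,i].astype(int) for i in range(3)]
    roi=np.zeros((480,640),bool)
    c0=proj(n,[[630,80,24]])[0].astype(int); 
    b=np.array(p,int)
    roi[c0[1]-90:c0[1]+110,c0[0]-100:c0[0]+100]=1
    print(n,c0,hsv[c0[1]+0,c0[0]-25],hsv[c0[1]-3,c0[0]+20])
    # recess
    rp=proj(n,[[615,86,24]])[0].astype(int); print('rp',rp,hsv[rp[1],rp[0]])
    for dv in range(-35,36,5): print(V[rp[1]+dv,rp[0]],end=' ')
    print()
    for thr in(55,70):
        m=(V<thr)&(S<120); m=m.astype(np.uint8); k=cv2.connectedComponents(m)[1]; mm=(k==k[rp[1],rp[0]])
        cs,_=cv2.findContours(mm.astype(np.uint8),cv2.RETR_EXTERNAL,cv2.CHAIN_APPROX_NONE); c=max(cs,key=cv2.contourArea)
        w=ray(n,c[:,0],24)[:,:2]
        # drop points near plate circle
        w30=ray(n,c[:,0],30)[:,:2]; P=np.array([543.5,91]); w=w[np.linalg.norm(w30-P,axis=1)>54]
        f=least_squares(lambda q:np.linalg.norm(w-q[:2],axis=1)-q[2],[615,86,48],loss='soft_l1'); f2=least_squares(lambda q:np.linalg.norm(w-q[:2],axis=1)-48.75,[615,86],loss='soft_l1'); print(thr,len(w),f.x.round(1),f2.x.round(1))
    # plate
    pp=proj(n,[[543,91,30]])[0].astype(int)
    m=((V>140)&(S<60)).astype(np.uint8); k=cv2.connectedComponents(m)[1]; mm=(k==k[pp[1],pp[0]]).astype(np.uint8)
    c=max(cv2.findContours(mm,cv2.RETR_EXTERNAL,cv2.CHAIN_APPROX_NONE)[0],key=cv2.contourArea); w=ray(n,c[:,0],30)[:,:2]
    f=least_squares(lambda q:np.linalg.norm(w-q[:2],axis=1)-q[2],[543,91,48],loss='soft_l1'); print('plate',f.x.round(1),hsv[pp[1],pp[0]])
a=load('scene')[0][200:370,300:470]; b=load('top')[0][115:255,235:360]
for i,(x,nm) in enumerate(((a,'a'),(b,'b'))):
    x=cv2.resize(x,None,fx=4 if i else 3.5,fy=4 if i else 3.5,interpolation=cv2.INTER_CUBIC)
    cv2.imwrite(f'pics/crop1{nm}.png',cv2.cvtColor(x,cv2.COLOR_RGB2BGR))
E
```

```text
scene [371 267] [ 98  24 170] [135  40  38]
rp [371 260] [102  38  34]
242 245 246 245 244 82 33 34 35 40 39 40 169 173 173 
55 100 [618.4  88.   44.4] [614.2  89.2]
70 95 [617.8  87.9  45.4] [614.5  88.9]
plate [662.6 106.9 144.6] [ 15   2 245]
top [298 197] [107  14 127] [103  14 128]
rp [295 203] [175  26  60]
129 126 129 121 57 55 56 60 59 160 197 195 195 199 197 
55 2299 [641.7  32.2 783.3] [487.9  24.4]
70 74 [615.5  87.7  44.2] [610.3  87.5]
plate [543.1  91.1  47.3] [  6   7 196]
```

View pics/crop1b.png

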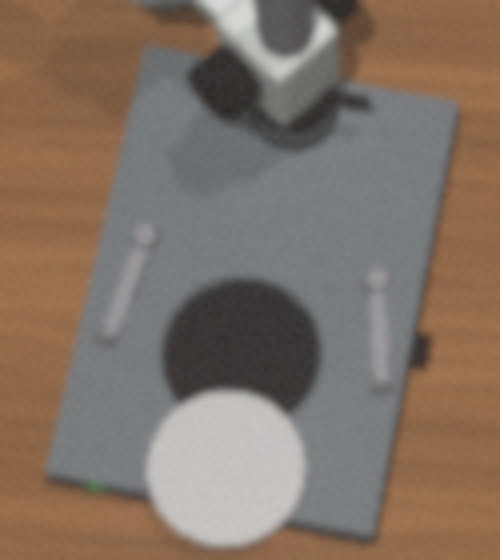

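View pics/crop1a.png

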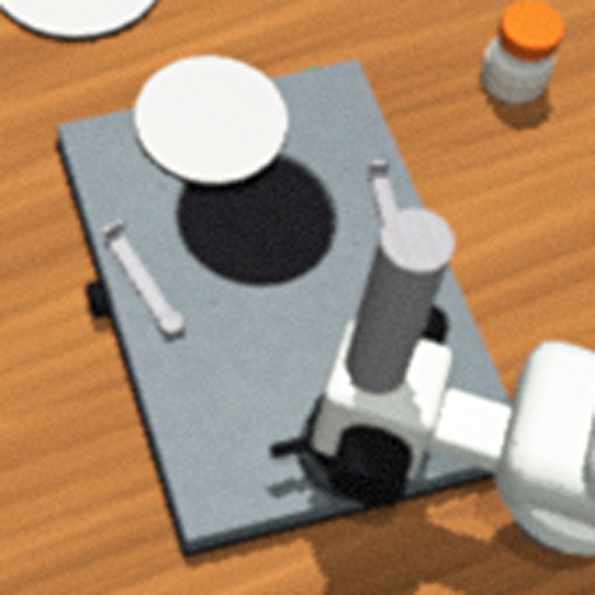

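```bash
python3 - <<'E'
from h import *
T=lambda x,y:((x+.5)/4-.5+235,(y+.5)/4-.5+115)
Sc=lambda x,y:((x+.5)/3.5-.5+300,(y+.5)/3.5-.5+200)
q=dict(RL=(148,47),RR=(458,102),FL=(50,475),FR=(374,533))
w={k:ray('top',T(*v),24)[0][:2] for k,v in q.items()}
print({k:v.round(1) for k,v in w.items()})
print('dist',[np.linalg.norm(w[a]-w[b]).round(1) for a,b in(('RL','FL'),('RR','FR'),('FL','FR'),('RL','RR'))])
for a,b in(('RL','FL'),('RR','FR')):
    v=w[a]-w[b]; print('yaw',np.arctan2(v[1],v[0]).round(4))
for a,b in(('FL','FR'),('RL','RR')):
    v=w[a]-w[b]; print('yaw',(np.arctan2(v[1],v[0])-np.pi/2).round(4))
for k,v in dict(FR=(62,130),FL=(358,62),RR=(186,540)).items(): print('scene',k,ray('scene',Sc(*v),24)[0].round(1))
for nm,f,n,P in(('lp',T,'top',(146,235)),('rp',T,'top',(377,280)),('rp',Sc,'scene',(173,323))): print(n,nm,ray(n,f(*P),33)[0].round(1))
for nm,f,n,P in(('lt',T,'top',(109,335)),('rt',T,'top',(381,383)),('rt',Sc,'scene',(113,230)),('lt',Sc,'scene',(378,166))): print(n,nm,ray(n,f(*P),36)[0].round(1))
c=np.mean(list(w.values()),0)
from numpy import cos,sin
for yaw in(-.14,):
  R=np.array([[cos(yaw),-sin(yaw)],[sin(yaw),cos(yaw)]])
  print('c',c,'recess',c+R@[-45,0],'lp',c+R@[15,72],'rp',c+R@[15,-72],'pole',c+R@[115,0])
# jar, etc
for n in('scene','top'):
  p,d=load(n); h=cv2.cvtColor(p,cv2.COLOR_RGB2HSV)
  m=((h[...,0]<12)&(h[...,1]>200)&(h[...,2]>150)).astype(np.uint8); c=max(cv2.findContours(m,0,1)[0],key=cv2.contourArea); print('jar',ray(n,cv2.minEnclosingCircle(c)[0],62).round(1))
# plate in scene
p,d=load('scene'); h=cv2.cvtColor(p,cv2.COLOR_RGB2HSV)
m=((h[...,2]>205)&(h[...,1]<30)).astype(np.uint8); k=cv2.connectedComponents(m)[1]; mm=(k==k[234,360]).astype(np.uint8); c=max(cv2.findContours(mm,0,1)[0],key=cv2.contourArea); print(cv2.boundingRect(c)); 
w=ray('scene',cv2.fitEllipse(c)[0],30); print('plate scene',w)
E
```

```text
{'RL': array([811.2, 160.4]), 'RR': array([785.7, -35.4]), 'FL': array([534.2, 196.2]), 'FR': array([510.5,   0.9])}
dist [np.float64(279.3), np.float64(277.6), np.float64(196.8), np.float64(197.5)]
yaw -0.1284
yaw -0.1309
yaw -0.1208
yaw -0.1295
scene FR [513.6   3.4  24. ]
scene FL [538.1 200.1  24. ]
scene RR [786.3 -35.5  24. ]
top lp [684.6 150.1  33. ]
top rp [664.3   8.1  33. ]
scene rp [668.4   9.6  33. ]
top lt [619.4 166.6  36. ]
top rt [599.3   1.9  36. ]
scene rt [599.5   1.4  36. ]
scene lt [620.  168.7  36. ]
c [660.39205735  80.5472535 ] recess [615.83233752  86.82669366] lp [685.29240155 149.74965851] rp [665.19819304   7.15855505] pole [774.26689691  64.49979532]
jar [[579.7 293.1  62. ]]Traceback (most recent call last):
  File "<stdin>", line 23, in <module>
ValueError: max() iterable argument is empty
```

```bash
python3 - <<'E'
from h import *
print('tcp proj',proj('scene',[[213,640,238]]),proj('top',[[213,640,238]]))
p,d=load('scene'); print('cyl',dep('scene',[(485,20),(480,60),(538,35),(515,100)],d).round())
p,d=load('top'); print(dep('top',[(20,400),(40,380),(20,330),(178,138),(188,155),(300,95),(260,55),(265,90)],d).round())
for n,uv in(('top',(189,160)),('scene',(507,265))): print('gel',ray(n,uv,40).round())
p,d=load('scene'); print(dep('scene',[(515,305),(515,340),(470,330),(418,270),(515,240),(440,325),(452,208)],d).round())
h=cv2.cvtColor(p,cv2.COLOR_RGB2HSV)
m=((h[...,2]>215)&(h[...,1]<30)).astype(np.uint8); k=cv2.connectedComponents(m)[1]; mm=(k==k[234,360]).astype(np.uint8); c=max(cv2.findContours(mm,0,1)[0],key=cv2.contourArea); print(cv2.boundingRect(c),cv2.contourArea(c)); 
print('plate scene',ray('scene',cv2.fitEllipse(c)[0],30),ray('scene',(360,234),30))
E
```

```text
tcp proj [[511.5202219  10.2019142]] [[-30.85225935 366.61480012]]
cyl [[146. 628. 178.]
 [190. 611.  91.]
 [291. 672. 210.]
 [306. 668.  26.]]
[[149. 581. 165.]
 [178. 596.  83.]
 [279. 650.  97.]
 [714. 345. 151.]
 [697. 337.  95.]
 [775.  73. 258.]
 [898. 173. 197.]
 [828. 159. 173.]]
gel [[705. 352.  40.]]
gel [[740. 335.  40.]]
[[869. 197. 208.]
 [919. 161. 211.]
 [870. 124. 176.]
 [778.  65. 260.]
 [729. 331. 120.]
 [824. 111. 110.]
 [582. 294.  65.]]
(339, 216, 43, 36) 1134.0
plate scene [[545.13903198  91.53099992  30.        ]] [[546.57415335  91.16092089  30.        ]]
```

Measured poses (mm):
- Plate at about (544, 91).
- Recess at about (616.5, 87), with stand yaw about -0.128 rad.
- Left tab at (620, 168) and right tab at (599, 2).

Base side lengths come out at 278 x 197, which fits the given 280 x 200. The gel bottle and jar are well clear. I'll move to a point in front of the plate.

```bash
python3 -m crank '[[[0.03,-0.06,0.01,0.1,-0.14],[0.06,-0.12,0.01,0.2,-0.14],[0.09,-0.18,0.01,0.265,-0.14],[0.12,-0.24,0.01,0.265,-0.14],[0.145,-0.29,0.01,0.265,-0.14],[0.17,-0.34,0.01,0.265,-0.14],[0.195,-0.39,0.01,0.265,-0.14],[0.22,-0.44,0.01,0.265,-0.14]]]' 10
```

```text
time_s: 1.1
position: [433.8, 198.2, 248.5]
tcp_rot: [0.09, 3.14, -0.0]
wrist_force: [0.1, 0.0, -0.3]
gripper_width: 50.3
```

```bash
python3 -m crank '[[[0.02,-0.055,-0.03,0,-0.14],[0.038,-0.105,-0.07,0,-0.14],[0.038,-0.105,-0.13,0,-0.14],[0.038,-0.105,-0.18,0,-0.14],[0.038,-0.105,-0.2,0,-0.14],[0.038,-0.105,-0.21,0,-0.14],[0.038,-0.105,-0.21,0,-0.14]]]' 10
python3 - <<'E'
from h import *
s=bot.state(); print(s['position'],s['tcp_rot'],s['wrist_force'],s['gripper_width'])
a=cap('scene')[0][170:350,270:450]; b=cap('top')[0][140:320,220:400]
x=np.hstack([cv2.resize(i,(400,400),interpolation=2) for i in(a,b)])
cv2.imwrite('pics/pre.png',cv2.cvtColor(x,cv2.COLOR_RGB2BGR))
E
```

```text
time_s: 1.98
position: [471.3, 95.4, 38.4]
tcp_rot: [-0.089, -3.139, 0.0]
wrist_force: [0.1, -0.8, 0.2]
gripper_width: 50.4
[471.27001386  95.35140604  38.44895959] [-8.90589674e-02 -3.13948690e+00  2.40858082e-04] [ 0.07936526 -0.79227885  0.2360393 ] 50.38444179792825
```

View pics/pre.png

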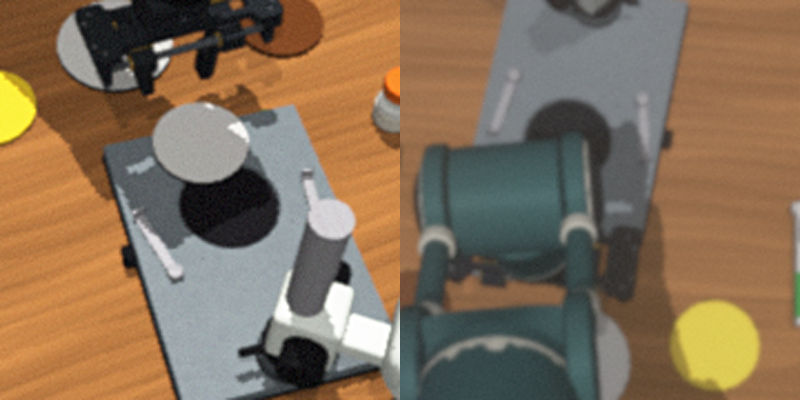

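The scene crop shows both fingers in front of the plate, at (145,80) and (205,68), and centred on the line from plate to recess. Next I'll lower them and push gently.

```bash
python3 -m crank '[[[0.0,0.0,-0.011,0,-0.14],[0.01,-0.0005,-0.011,0,-0.14],[0.018,-0.001,-0.011,0,-0.14],[0.024,-0.0013,-0.011,0,-0.14],[0.03,-0.0016,-0.011,0,-0.14],[0.037,-0.002,-0.011,0,-0.14],[0.044,-0.0024,-0.011,0,-0.14],[0.05,-0.0027,-0.011,0,-0.14]]]' 10
python3 - <<'E'
from h import *
s=bot.state(); print(s['position'],s['tcp_rot'],s['wrist_force'],s['gripper_width'])
a=cap('scene')[0][170:350,270:450]; 
cv2.imwrite('pics/push1.png',cv2.cvtColor(cv2.resize(a,(600,600),interpolation=2),cv2.COLOR_RGB2BGR))
E
```

```text
time_s: 3.08
position: [522.0, 92.6, 27.7]
tcp_rot: [0.089, 3.14, -0.0]
wrist_force: [-0.9, 0.1, 0.6]
gripper_width: 50.0
[521.99385265  92.61817782  27.69985459] [ 8.91474713e-02  3.14024227e+00 -5.12233235e-05] [-0.91877844  0.12695569  0.55919902] 50.036741258687584
```

View pics/push1.png

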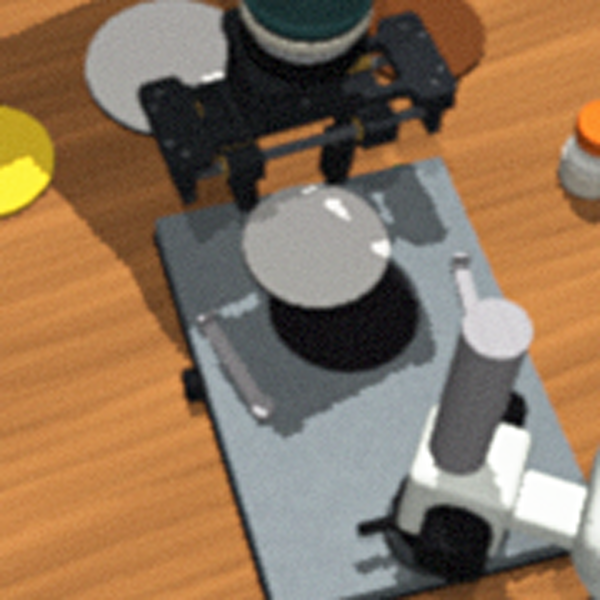

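The plate moves with the fingers, at crop (317,247), with about 1 N on the wrist. I'll measure the plate's and recess's lateral positions before finishing the push.

```bash
cat > fit.py <<'E'
from h import *
from scipy.optimize import least_squares
def fitc(w,r,x0):
    return least_squares(lambda q:np.linalg.norm(w-q[:2],axis=1)-r,x0,loss='soft_l1',f_scale=.7).x
def edge(n,ctr,r,z,sign,ang,band=8):
    """radial edge search: project rays, find strongest brightness step. sign=-1 bright inside"""
    p,d=load(n); g=cv2.GaussianBlur(cv2.cvtColor(p,cv2.COLOR_RGB2GRAY),(3,3),0).astype(np.float32)
    rr=np.arange(r-band,r+band,.25); pts=[]
    for a in ang:
        P=np.c_[ctr[0]+rr*np.cos(a),ctr[1]+rr*np.sin(a),np.full(len(rr),z)]
        uv=proj(n,P).astype(np.float32); v=cv2.remap(g,uv[:,0].reshape(1,-1),uv[:,1].reshape(1,-1),1)[0]
        gr=np.gradient(v)*sign; i=gr.argmax()
        if gr[i]>1.2: pts.append(P[i,:2])
    return np.array(pts)
E
python3 - <<'E'
from fit import *
D=np.deg2rad
c=np.array([571.4,89.9])
for _ in range(3):
    e=edge('scene',c,47.5,30,-1,D(np.arange(-110,111,5))); c=fitc(e,47.5,c)
print('plate',c,len(e),np.std(np.linalg.norm(e-c,axis=1)-47.5))
c=np.array([616.5,87.])
for _ in range(3):
    e=edge('scene',c,48.75,24,1,D(np.arange(-75,76,5))); c=fitc(e,48.75,c)
print('recess',c,len(e),np.std(np.linalg.norm(e-c,axis=1)-48.75))
E
```

```text
plate [570.88028271  90.11479433] 45 1.7479050052527603
recess [616.1389874   88.55750013] 31 0.5542781795375881
```

```bash
python3 -m crank '[[[0.007,-0.0002,0,0,-0.14],[0.014,-0.0005,0,0,-0.14],[0.021,-0.0007,0,0,-0.14],[0.027,-0.001,0,0,-0.14],[0.033,-0.0012,0,0,-0.14],[0.037,-0.0013,0,0,-0.14],[0.039,-0.0014,0,0,-0.14]]]' 10
cat > look.py <<'E'
from fit import *
import sys
D=np.deg2rad
s=bot.state(); print(s['position'].round(2),s['wrist_force'].round(2),s['gripper_width'])
p,d=cap('scene'); cv2.imwrite('pics/'+sys.argv[1],cv2.cvtColor(cv2.resize(p[170:350,270:450],(600,600),interpolation=2),cv2.COLOR_RGB2BGR))
c=np.array([float(sys.argv[2]),89.])
z=float(sys.argv[3])
for _ in range(3):
    e=edge('scene',c,47.5,z,-1,D(np.arange(-110,111,5)),6); c=fitc(e,47.5,c)
print('plate',c,len(e),np.std(np.linalg.norm(e-c,axis=1)-47.5))
uv=proj('scene',[[c[0]+a,c[1]+b,z] for a in(-20,0,20) for b in(-20,0,20)]); print(dep('scene',uv,d)[:,2].round(1))
E
python3 look.py push2.png 610 30
```

```text
time_s: 4.0
position: [560.7, 91.2, 27.7]
tcp_rot: [-0.089, -3.14, -0.0]
wrist_force: [-1.8, -0.4, 1.1]
gripper_width: 50.4
[560.68  91.23  27.7 ] [-1.75 -0.42  1.08] 50.40528226540242
plate [609.99053574  88.16647953] 45 0.703455412363265
[30.  28.2 29.5 32.  31.3 33.2 30.9 29.9 29. ]
```

View pics/push2.png

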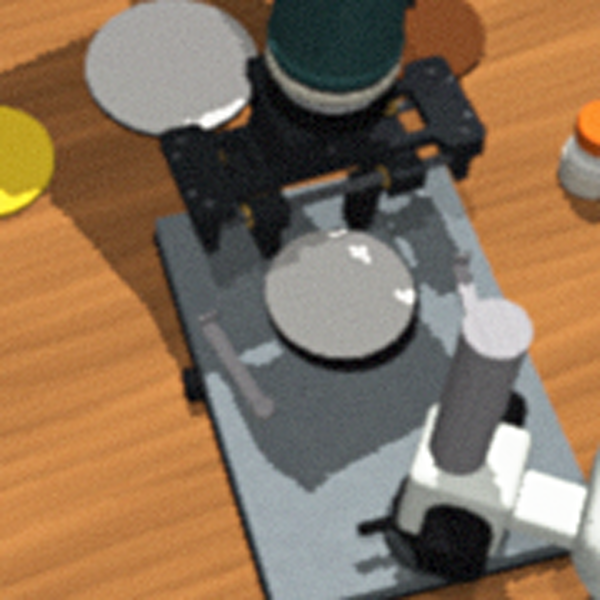

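The plate is still level, at about (610, 88.2), with roughly 6 mm to go. I'll finish in small steps.

```bash
python3 -m crank '[[[0.0015,0,0,0,-0.14],[0.003,0,0,0,-0.14],[0.004,0,0,0,-0.14],[0.005,0.0,0,0,-0.14],[0.006,0.0,0,0,-0.14],[0.0068,0.0,0,0,-0.14],[0.0068,0,0,0,-0.14]]]' 10
python3 look.py push3.png 616 26
```

```text
time_s: 4.92
position: [567.7, 91.3, 27.9]
tcp_rot: [0.089, 3.14, 0.0]
wrist_force: [0.4, 0.8, 0.3]
gripper_width: 50.2
[567.68  91.27  27.88] [0.36 0.79 0.31] 50.244709220115666
plate [616.21178292  87.89474212] 45 0.4725671890955804
[24.4 22.8 23.1 24.9 23.7 22.3 23.9 21.4 23.7]
```

View pics/push3.png

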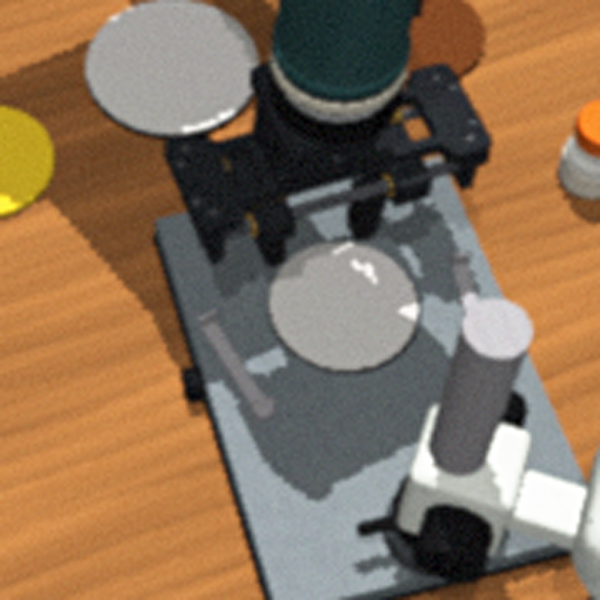

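The plate dropped in. Its shadow gap is gone, its top reads about 23.5 mm (24 expected), its fitted centre (616.2, 87.9) is within 1 mm of the recess, and there is no force. I'll back off and rise.

```bash
python3 -m crank '[[[-0.01,0.0005,0,0,-0.14],[-0.02,0.001,0.0,0,-0.14],[-0.02,0.001,0.04,0,0.3],[-0.02,0.001,0.08,0,1],[0.01,0.04,0.08,0,1],[0.04,0.08,0.08,0,1]]]' 10
python3 - <<'E'
from h import *
s=bot.state(); print(s['q'],s['position'],s['gripper_width'])
E
```

```text
time_s: 5.72
position: [607.7, 171.8, 109.1]
tcp_rot: [0.091, 3.138, 0.001]
wrist_force: [0.2, -0.3, -1.3]
gripper_width: 12.2
[ 2.36093379e-01  2.89039090e-01  1.82348137e+00 -1.36258117e-04
  1.02704008e+00 -1.27670736e+00] [607.71718839 171.77428414 109.14781161] 12.227257691284212
```

```bash
python3 -m crank '[[[0.01,0.012,0,-0.18,1],[0.021,0.023,0,-0.36,1],[0.021,0.023,0,-0.54,1],[0.021,0.023,0,-0.72,1],[0.021,0.023,0,-0.9,1],[0.021,0.023,0,-1.08,1],[0.021,0.023,0,-1.26,1],[0.021,0.023,0,-1.44,1]]]' 10
python3 -m crank '[[[0,0,-0.01,-0.18,1],[0,0,-0.03,-0.2,1],[0,0,-0.05,-0.2,1],[0,0,-0.062,-0.2,1],[0,0,-0.062,-0.2,1]]]' 10
python3 look.py clip0.png 616 24
```

```text
time_s: 6.72
position: [627.2, 194.2, 107.4]
tcp_rot: [-2.144, -2.296, 0.001]
wrist_force: [-0.4, -0.4, -0.7]
gripper_width: 0.7
time_s: 7.35
position: [626.8, 193.9, 43.5]
tcp_rot: [-2.355, -2.077, 0.005]
wrist_force: [0.2, -0.3, 0.4]
gripper_width: 0.6
[626.77 193.87  43.49] [ 0.23 -0.31  0.43] 0.5516064436766077
plate [615.39424991  88.51782365] 45 0.6051458754191031
[26.9 25.2 25.6 25.1 23.2 26.3 25.2 23.2 20.4]
```

View pics/clip0.png

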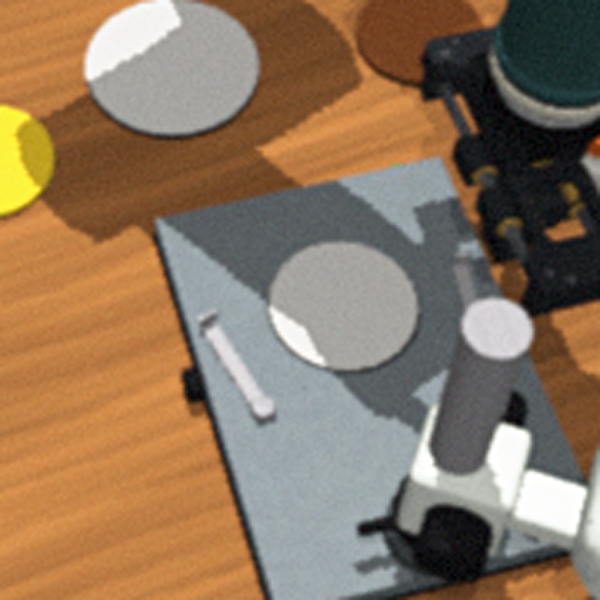

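The plate stays flush. The shut fingers stand outside the left tab: fingers at crop (515,265), tab at (462,262). I'll lower them and push the tab in.

```bash
python3 -m crank '[[[0,0,-0.012,0,1],[-0.001,-0.01,-0.012,0,1],[-0.002,-0.02,-0.012,0,1],[-0.003,-0.03,-0.012,0,1],[-0.004,-0.04,-0.012,0,1],[-0.005,-0.05,-0.012,0,1],[-0.006,-0.06,-0.012,0,1],[-0.006,-0.068,-0.012,0,1]]]' 10
python3 look.py clip1.png 616 24
```

```text
time_s: 8.4
position: [623.0, 125.7, 34.3]
tcp_rot: [2.357, 2.076, 0.002]
wrist_force: [0.7, 0.8, -0.5]
gripper_width: 0.6
[623.04 125.7   34.26] [ 0.67  0.76 -0.46] 0.5935077798677291
plate [615.2703107   88.87996112] 44 2.2802718309250034
[24.  24.9 26.2 25.8 26.1 23.9 25.7 27.3 24.5]
```

View pics/clip1.png

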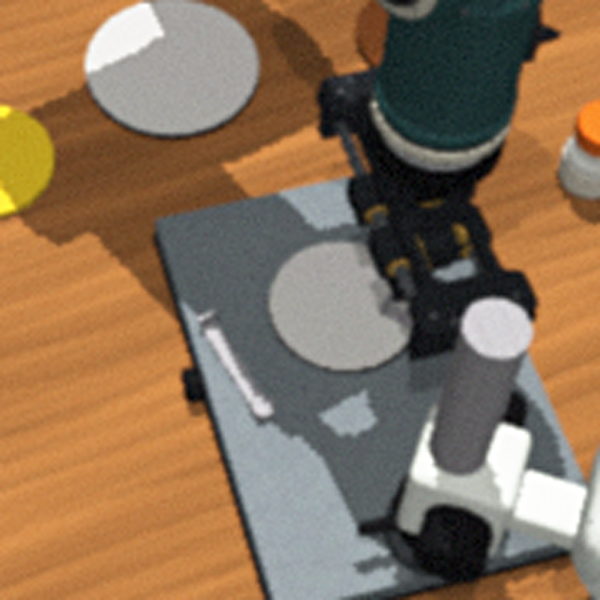

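```bash
python3 - <<'E'
from h import *
p,_=load('scene'); cv2.imwrite('pics/z1.png',cv2.cvtColor(cv2.resize(p[235:285,350:420],(700,500),interpolation=2),cv2.COLOR_RGB2BGR))
E
```

```text
(no output)
```

View pics/z1.png

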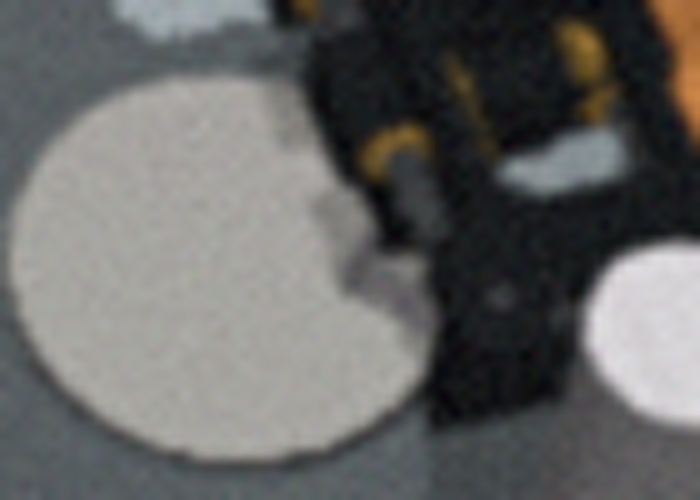

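The tab is in front of the finger at about pixel (386,262), well over the plate. I'll push 4 mm more, retreat outwards, rise, and start crossing to the right clip.

```bash
python3 -m crank '[[[0,-0.004,0,0,1],[0,-0.004,0,0,1],[0,0.01,0,0,1],[0,0.02,0.0,0,1],[0,0.02,0.04,0,1],[0,0.02,0.08,0,1],[-0.02,-0.02,0.08,0,1],[-0.02,-0.08,0.08,0,1]]]' 10
python3 -m crank '[[[-0.01,-0.05,0,0,1],[-0.01,-0.09,0,0,1],[-0.01,-0.09,0,0,1]]]' 10
python3 look.py clip2.png 616 24
python3 - <<'E'
from h import *
p,_=load('scene'); cv2.imwrite('pics/z2.png',cv2.cvtColor(cv2.resize(p[225:295,340:430],(720,560),interpolation=2),cv2.COLOR_RGB2BGR))
E
```

```text
time_s: 9.45
position: [601.2, 47.5, 114.3]
tcp_rot: [-2.352, -2.082, 0.0]
wrist_force: [0.5, 0.2, -0.4]
gripper_width: 0.7
time_s: 9.82
position: [591.7, -45.5, 113.5]
tcp_rot: [-2.36, -2.073, 0.002]
wrist_force: [0.3, 0.8, -0.1]
gripper_width: 0.4
[591.71 -45.52 113.51] [ 0.3   0.84 -0.08] 0.36293528472802217
plate [615.10146213  88.50831426] 43 0.49276554650948773
[25.  22.6 25.2 23.6 24.1 23.8 27.4 28.9 24.6]
```

View pics/clip2.png

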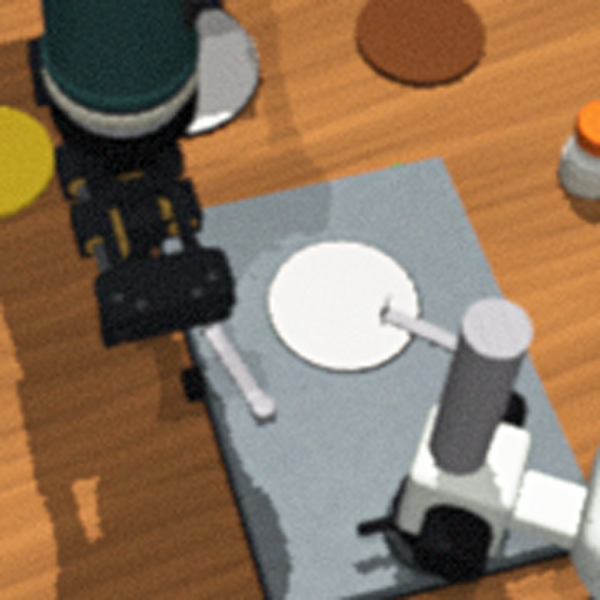

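View pics/z2.png

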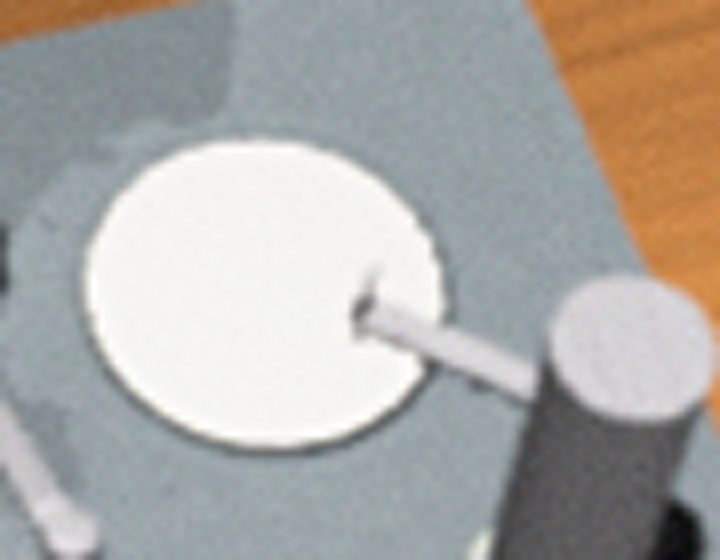

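The left clip's tab is well in over the plate (close crop 365,305) and the plate stays flush. Next I'll descend outside the right tab.

```bash
python3 -m crank '[[[0.008,0.016,-0.02,0,1],[0.008,0.016,-0.05,0,1],[0.008,0.016,-0.07,0,1],[0.008,0.016,-0.081,0,1],[0.008,0.016,-0.081,0,1]]]' 10
python3 look.py clip3.png 616 24
```

```text
time_s: 10.5
position: [599.5, -27.0, 31.4]
tcp_rot: [-2.355, -2.077, 0.002]
wrist_force: [-0.2, 0.4, -0.0]
gripper_width: 0.5
[599.49 -27.01  31.37] [-0.16  0.43 -0.03] 0.47998415586901594
plate [615.22453627  88.80410977] 43 0.47667749767851536
[24.1 24.4 28.1 23.2 24.4 25.1 26.4 22.9 28.7]
```

View pics/clip3.png

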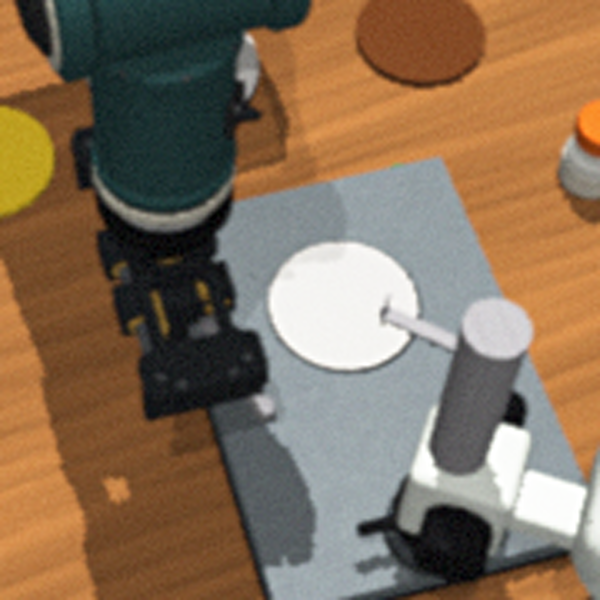

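The fingers are down outside the right tab, with no force. I'll push it in and then retreat.

```bash
python3 -m crank '[[[0.0015,0.01,0,0,1],[0.003,0.02,0.0,0,1],[0.0045,0.03,0,0,1],[0.006,0.04,0,0,1],[0.0075,0.05,0.0,0,1],[0.009,0.06,0,0,1],[0.0105,0.07,0,0,1],[0.012,0.079,0,0,1]]]' 10
python3 -m crank '[[[0,0,0,0,1],[0,-0.01,0.0,0,1],[0,-0.02,0,0,1],[0,-0.02,0.04,0,1],[-0.03,-0.05,0.08,0,1],[-0.06,-0.1,0.1,0,1],[-0.08,-0.13,0.1,0,1],[-0.08,-0.13,0.1,0,1]]]' 10
python3 look.py clip4.png 616 24
python3 - <<'E'
from h import *
p,_=load('scene'); cv2.imwrite('pics/z4.png',cv2.cvtColor(cv2.resize(p[225:305,330:430],(750,600),interpolation=2),cv2.COLOR_RGB2BGR))
E
```

```text
time_s: 11.55
position: [613.3, 51.6, 33.0]
tcp_rot: [2.356, 2.076, 0.002]
wrist_force: [3.8, -6.2, -0.7]
gripper_width: 0.3
time_s: 12.55
position: [530.5, -80.9, 132.9]
tcp_rot: [-2.361, -2.072, 0.001]
wrist_force: [-0.3, 0.3, -0.1]
gripper_width: 0.1
[530.53 -80.92 132.87] [-0.34  0.3  -0.11] 0.12032396157103789
plate [615.28453646  88.5741247 ] 41 0.5351457792795417
[22.3 26.2 24.6 24.1 23.4 24.1 23.7 27.1 27.5]
```

View pics/clip4.png

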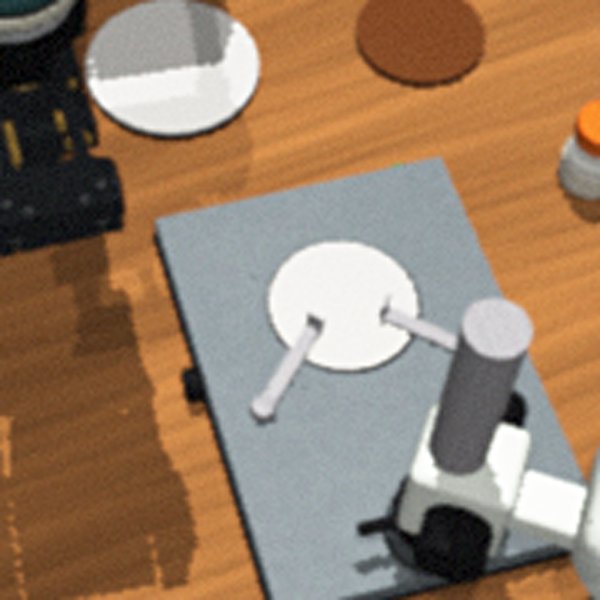

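View pics/z4.png

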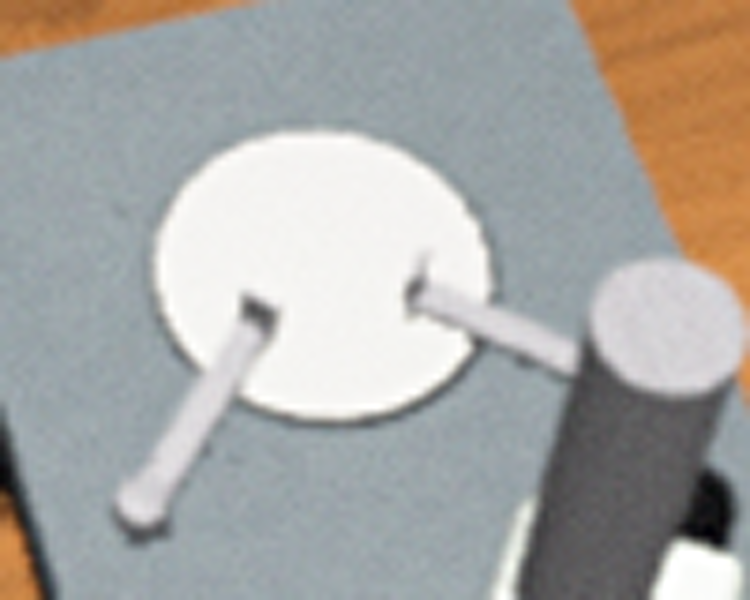

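```bash
python3 - <<'E'
from h import *
f=lambda x,y:(x/7.5+330,y/7.5+225)
yaw=-.128; R=np.array([[np.cos(yaw),-np.sin(yaw)],[np.sin(yaw),np.cos(yaw)]])
rec=np.array([616.2,88.3])
for nm,uv,s in(('L',f(421,290),1),('R',f(260,312),-1)):
    w=ray('scene',uv,30)[0][:2]; l=R.T@(w-rec); v=l-[60,72*s]
    print(nm,w.round(1),'angle',np.arctan2(-s*v[1],-v[0]).round(3),'len',np.linalg.norm(v).round(1),'in from rim',47.5-np.linalg.norm(l))
# bystanders unchanged
p,_=load('scene'); q=cv2.imread('pics/scene0.png')[...,::-1]
for nm,(u0,u1,v0,v1) in dict(jar=(435,465,198,232),gel=(490,540,208,280),biopsy=(215,270,232,335)).items():
    print(nm,np.abs(p[v0:v1,u0:u1].astype(int)-q[v0:v1,u0:u1]).mean().round(1),np.abs(p[v0:v1,u0:u1].astype(int)-q[v0:v1,u0:u1]).max())
cv2.imwrite('pics/fin.png',cv2.cvtColor(p,cv2.COLOR_RGB2BGR))
E
```

```text
L [636.3 109.8] angle 0.843 len 64.4 in from rim 18.076110630390858
R [625.4  65.1] angle 0.808 len 69.3 in from rim 22.520849792725556
jar 3.1 16
gel 3.1 19
biopsy 13.2 234
```

View pics/fin.png

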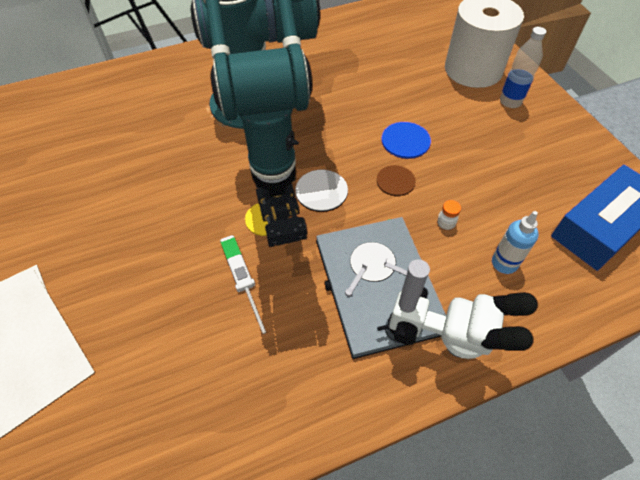

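The full view shows both tabs over the flush plate, at (386,264) and (365,267). The jar (450,215), gel (515,245) and biopsy device (240,280) are at their first pixels. The biopsy crop does differ, because the gripper and its shadow now reach into that region. The robot is clear, so I'll hand in.

```bash
python3 -c "
from plant import bot
bot.close_job()"
```

```text
the job is handed in; nothing more can be done
```

I pushed the smaller white plate with the fingertips into the recess until it dropped in. I then turned both clips in by their tabs with the fingers shut, and handed the job in at about 12.6 s of the 58 s.

**Plate:** in the last picture it is flush, with its top at about 24 mm. Its fitted centre is (615.3, 88.6), about 1 mm from the measured recess. The wrist read about 2 N while pushing the plate, far below the 40 N limit.

**Clips:** the left stands at about 0.84 rad and the right at about 0.81 rad, with the tabs about 18 mm and 22 mm in from the rim. The left tab measured 64 mm from its pivot instead of 70, so its angle is less certain, but it is still well past 0.5. The wrist read about 7 N at the end of the right clip's push. The picture taken afterwards shows nothing shifted, and I did not trace the cause.

**Bystanders:** the jar and gel pictures match the first ones. The biopsy crop differed because the gripper and its shadow reach into it, but by eye the device is at the same pixels. The gripper was clear of everything.

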